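Clip the drying canister onto the stand's snap hook

TASK

Pick up the steel drying canister by its tab and clip its ring into the snap hook on the stand: press the sprung gate inward with the ring, let the gate snap shut behind it, and work the ring to the closed nose end of the hook. While still holding it, give it one steady tug of about 8 N for a second to prove it is caught, then leave it hanging freely and still from the nose end, gate shut. Be gentle: never load the stand or hook with more than 20 N, and leave the other bench things where they are.

Things in the scene. Friction and masses are not known exactly. Their poses are not given: they have to be found in the camera images.
- canister: Loose upright steel canister, 100 to 190 g. Origin: centre of underside, z up. Body 40 mm diameter, 48 mm high, then a neck carrying an upright ring in the canister's x-z plane, and on top of the ring a flat grip tab: 24 mm along x, 10 mm thick along y, from 101 to 119 mm above the underside. Pinch the tab across its 10 mm (fingers closing along y). x and -x are alike.
- ring_centre (a point): Centre of the canister's ring, 77 mm above its underside, axes as the canister's (the hole runs along y). Round bar 6 mm thick, 36 mm inside and 48 mm outside diameter.
- stand: Fixed retort stand holding a level snap hook (carabiner shape), its rods' centrelines 150 mm above the bench. Origin on the bench below the nose tip at middle reach; x points from the mouth into the hook, z up. Base plate 12 mm thick, x 10 to 120, y -40 to 120 mm; post and clamp at x 75, y 52 mm, 177 mm high. In each run the whole hook sits up to 14 mm off along x, see nose_tip.
- nose_tip (a point): Free tip of the hook's fixed nose if the hook were at middle reach; stand axes, 150 mm up. The real hook is clamped, firmly, at an unmeasured reach up to 14 mm nearer or farther along x: find it by feel or sight. From here (mm): nose, 8 mm rod, runs along x = 0 from y 0 to -18, where a cross rod closes the loop; far side, 8 mm rod, on x = 30; other cross rod on y = 48.
- entry (a point): Point on the gate 8 mm to the +y side of nose_tip, also for middle reach; stand axes. Press the ring's leading bar in here along +x, ring standing in the stand's x-z plane, hook level with the ring's centre. With the bar's centre 7 to 23 mm past the closed gate's centreline (15 is good) it can be slid along -y behind the nose, and the gate snaps shut.
- hang (a point): Where the ring's centre hangs when the hook is at middle reach: 136 mm above the bench, below the nose, 8 mm to the -y side of its tip; stand axes. The real spot is off along x as the hook is.
- gate (a joint): Angle of the sprung gate, a 6 mm rod from its tip 2 mm on the +y side of nose_tip to its pivot at y = 44 mm, in rad: 0 shut against the nose line, grows as it is pressed into the hook (+x), stop at 0.8. Its spring asks about 2.5 N near the tip to start and about 5 N at 0.6 rad; it snaps back by itself.
- tip_box: Bystander: pipette tip box 85 x 120 x 58 mm; origin at the centre of its underside.
- tube_rack: Bystander: white rack 70 x 170 mm with eight capped tubes, 102 mm high; origin at the centre of its underside.
- reagent_bottle: Bystander: glass bottle with a cap, 76 mm diameter, 150 mm high; origin at the centre of its underside.
- beaker: Bystander: open beaker 72 mm diameter, 90 mm high; origin at the centre of its underside.

How it is judged:
By the outcome, as a careful person would: the job done as asked, in the order asked, and still so for the second after the job is handed in, with the robot touching nothing.
It also fails if it takes over 53 s, if anything falls off the work surface, if the arm or the gripper's body presses on something with over 40 N, if the wrist force passes 120 N, or if a joint passes its speed limit or range.

ROBOT

A 6-joint arm with a two-finger parallel gripper is mounted at the origin on the work surface. World frame = base frame: x ahead of the robot, y to its left, z up, the work surface at z = 0. Lengths are in mm, angles in rad, forces in N, time in s.
With the tool pointing down it reaches from about 350 to 875 mm from the base axis. Payload 4.2 kg.
Tool frame: the origin (TCP) lies between the finger pads; the fingertips stand 17 mm ahead of it and the grasp point (between the pads) lies 2 mm behind it (nose_length is the distance from the TCP to the fingertips, in mm); z points along the fingers, y is the direction in which the jaws open and shut (so a half turn about z gives the same grasp; the last joint's range is limited). The gripper opens to 85 mm and grips with 20 to 120 N. Pads are 22 mm wide; open, the fingers measure 114 mm over their backs; the gripper's body (76 mm by 85 mm) begins 54 mm behind the grasp point. The pads swing forward as they close: fully open they stand 13 mm farther back than shut.
Start: joints at [-1.05, 0.385, 0.008, 0, -1.194, -0.259], TCP at [161.779, -603.678, 248.312] pointing down, gripper open.
Joint ranges: [-3.14, 3.14], [-1.21, 2.06], [-1.07, 1.41], [-3.16, 2.05], [-2.99, -0.16], [-3.1, 3.1]. Speed limits (rad/s): [2.79, 2.79, 3.14, 3.14, 3.14, 3.14].

INTERFACE

Orientations are given as a unit quaternion [x, y, z, w].
In Python, from bench import * gives the robot as it stands.
- The arm moves only by the tool jog_arm, never from a script. Its argument "increments" is a list of rows, each a list of 4 numbers: the shift along the tool's x, y, z in m, then the turn about the tool's z in degrees. A call has 1 to 10 rows; each row is the pose to reach, as a shift and turn from the pose measured when the call began, along the tool's axes at that moment; what a row does not reach only later rows make up. A row lasts 1/8 s, in which the tool goes at most 62.5 mm and 10.7 degrees, less where a joint would pass 70% of its speed; a pose out of reach is approached as far as the arm can. A call with a gripper value outside its range is refused whole. "hand" is the gripper's target within -1 to 1 (fully open at 1, half-way at 0, shut at -1), set as the call begins (left out, the last holds). The fingers move at their own pace and stop on an object; the grip force is fixed at half the most. Time passes only in rows, so rows that repeat a pose let the fingers close. It gives the time, the measured TCP pose, the force and the opening at its end, in the units of the state.
- read_state(): the state, without advancing time (a new reading comes with each control period).
- get_image(name): name is "side" or "top" or "wrist"; returns the picture (480x640x3 uint8, red, green, blue); there is no depth.
- calibration(name): a dict with "fx", "fy", "cx", "cy" (pixels), "position" and "rotation" of the camera in the world; the wrist camera has in their place "hand_eye" (4x4, takes a point from camera to tool coordinates, whose origin is the TCP and whose axes are the flange's). Camera axes: x right, y up, looking along -z (the intrinsics and any distortion apply to the point x, -y, -z); pixel columns grow to the right and rows downward; lengths in mm; the calibration is good to about 2 mm. A picture is of the moment at which its call begins: read the wrist's pose just before it. calibration takes no time and is no camera call.
- job_done(): hands the job in, once; it reports no verdict.
The state is a dict: "clock": time; "joints": joint angles; "joint_vel": joint speeds; "joint_efforts": joint torques, N m; "position": TCP position; "ee_rot": TCP orientation; "contact_force": force on the tool from outside, world axes, zero at the start; "wrist_torque": the same for the moment, N m; "gripper_width": finger opening in mm.
Only numpy, scipy, OpenCV 4.12 (cv2) and the standard library are available. Lean on these libraries where they do the work, as an engineer would, in place of code of your own. Each camera call takes 0.05 s, during which the arm holds its last target.

## Working session

There is one attempt and no reset: what is moved stays moved. The work goes in short steps, Python scripts to look and compute and a tool call to move; the robot and the scene stay as the last step left them, time stands still between calls to the robot, and variables do not carry over. Pictures are saved under pics/ and viewed, and the job is handed in when it is done.

Besides the shell and the picture viewer there is one more tool, called after ">>>" as name(argument=value, ...) on one line, values as JSON. jog_arm: Moves the arm, as the interface text tells. Its arguments: {"type":"object","properties":{"increments":{"type":"array"},"hand":{"type":"number"}},"required":["increments"]}

```bash
ls; mkdir -p pics; python3 - <<'E'
from bench import *
import cv2
print(read_state())
for n in ["side","top","wrist"]:
    print(n,calibration(n))
    cv2.imwrite(f"pics/a_{n}.png",get_image(n)[:,:,::-1])
E
```

```text
pics
{'clock': 0.0, 'joints': array([-1.05036625e+00,  3.85533002e-01,  6.61522909e-03, -4.75871560e-04,
       -1.19400189e+00, -2.58595877e-01]), 'joint_vel': array([ 0.00159667, -0.00034138,  0.00029724,  0.000671  , -0.00135067,
       -0.00093632]), 'joint_efforts': array([-7.39208663e-04, -3.92286873e+01,  1.88404155e+01,  4.18612540e+00,
       -4.53675617e-03,  1.03047111e-05]), 'position': array([ 161.65033481, -603.16234205,  247.23504943]), 'ee_rot': array([-1.30456343e-01,  9.91453462e-01,  1.06612307e-03, -1.98570190e-04]), 'contact_force': array([ 0.12714331,  0.89514206, -0.82980849]), 'wrist_torque': array([0.02053274, 0.01800103, 0.00820423]), 'gripper_width': 85.41391920126605}
side {'fx': 516.3831755640144, 'fy': 516.3831755640144, 'cx': 317.2020035130763, 'cy': 235.40618640427562, 'position': array([253.19266591, 712.144564  , 801.60074318]), 'rotation': array([-0.08102395,  0.40563926,  0.89303145, -0.17716303])}
top {'fx': 441.60638561893325, 'fy': 441.60638561893325, 'cx': 318.890546840828, 'cy': 237.5121853867069, 'position': array([416.38924913,  17.79077   , 951.60054534]), 'rotation': array([ 0.05819287, -0.08048761, -0.69596244,  0.71117622])}
wrist {'fx': 408.0772261257922, 'fy': 408.0772261257922, 'cx': 318.2117224474562, 'cy': 243.09718546234967, 'hand_eye': array([[ 3.47264422e-04,  9.45909119e-01,  3.24431531e-01,
         8.50575384e+01],
       [ 9.99999937e-01, -3.52401012e-04, -4.29214431e-05,
        -8.44596331e-02],
       [ 7.37302153e-05,  3.24431525e-01, -9.45909182e-01,
        -1.25152514e+02],
       [ 0.00000000e+00,  0.00000000e+00,  0.00000000e+00,
         1.00000000e+00]])}
```

View pics/a_side.png

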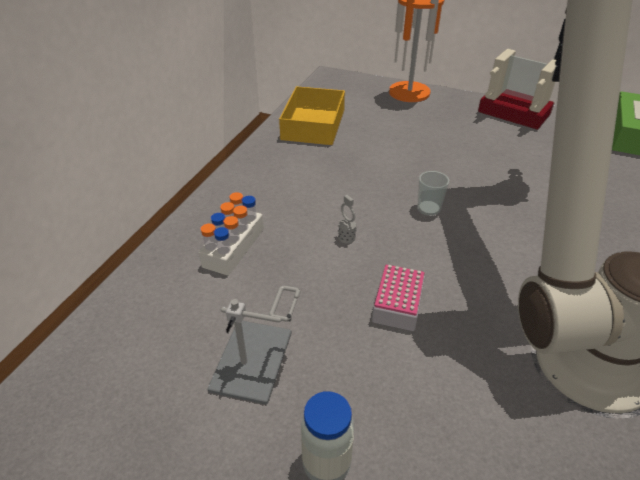

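View pics/a_top.png

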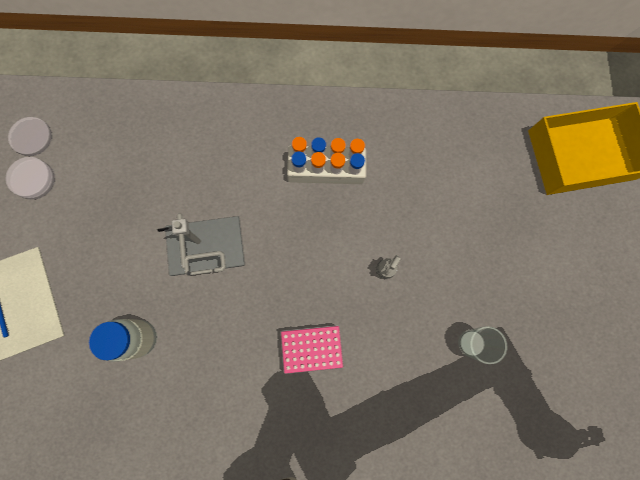

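View pics/a_wrist.png

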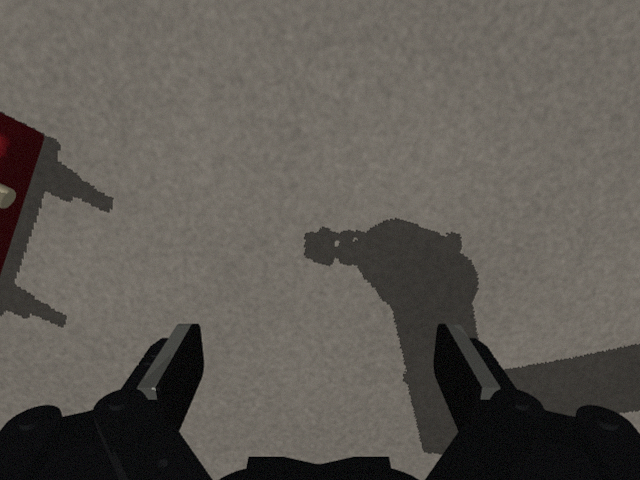

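Side: canister near (347,215), stand hook near (285,305). Top: canister tab near (394,262), stand with the hook loop around (205,262). I'll enlarge these.

```bash
cat > h.py <<'E'
import numpy as np, cv2
from scipy.spatial.transform import Rotation as R
from bench import *
def cam(n, st=None):
    c=calibration(n)
    K=np.array([[c['fx'],0,c['cx']],[0,c['fy'],c['cy']],[0,0,1]])
    if 'hand_eye' in c:
        T=np.eye(4);T[:3,:3]=R.from_quat(st['ee_rot']).as_matrix();T[:3,3]=st['position'];T=T@c['hand_eye']
        return K,T[:3,:3],T[:3,3],c
    return K,R.from_quat(c['rotation']).as_matrix(),np.array(c['position']),c
def ray(C,u,v):
    K,M,p,_=C
    d=np.array([(u-K[0,2])/K[0,0],-(v-K[1,2])/K[1,1],-1.])
    return p,M@d
def atz(C,u,v,z):
    p,d=ray(C,u,v); return p+d*(z-p[2])/d[2]
def proj(C,X):
    K,M,p,_=C
    q=(np.atleast_2d(X)-p)@M
    return np.c_[K[0,2]+K[0,0]*q[:,0]/-q[:,2],K[1,2]-K[1,1]*q[:,1]/-q[:,2]]
def crop(src,dst,x,y,w,h,s):
    im=cv2.imread(src)[y:y+h,x:x+w]
    im=cv2.resize(im,None,fx=s,fy=s,interpolation=cv2.INTER_CUBIC)
    cv2.imwrite(dst,im)
E
python3 - <<'E'
from h import *
print({k:v for k,v in calibration('top').items() if 'dist' in k})
crop('pics/a_top.png','pics/b1.png',150,200,100,90,6)
crop('pics/a_top.png','pics/b2.png',355,235,60,60,8)
crop('pics/a_side.png','pics/b3.png',205,275,110,130,4)
crop('pics/a_side.png','pics/b4.png',320,185,60,70,8)
E
```

```text
{}
```

View pics/b1.png

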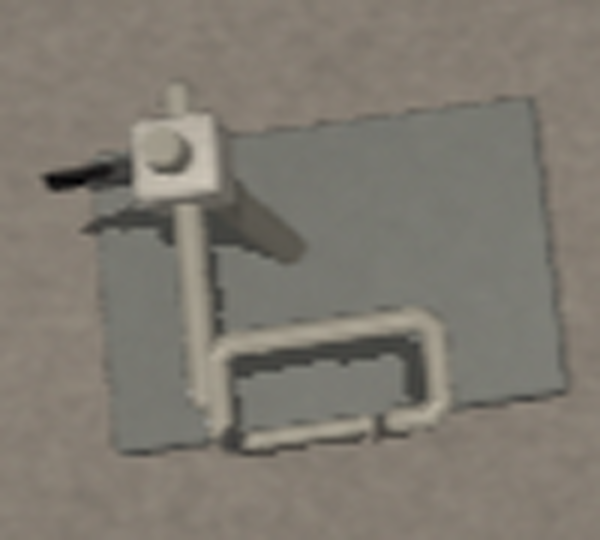

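View pics/b2.png

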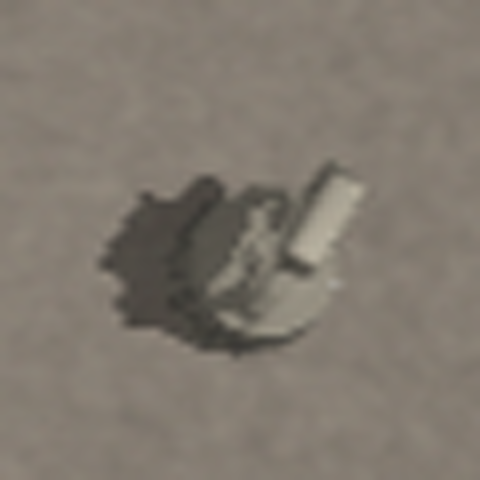

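View pics/b3.png

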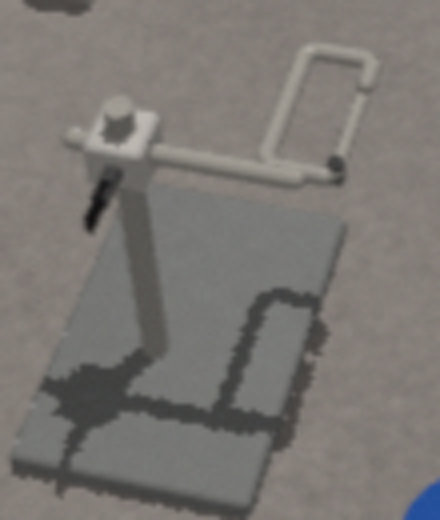

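View pics/b4.png

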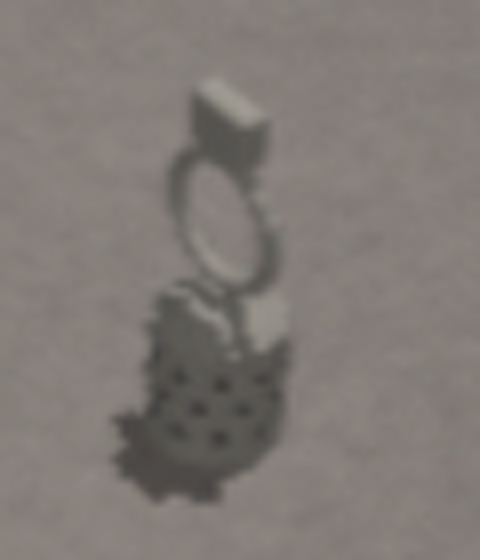

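```bash
cat > fit.py <<'E'
from h import *
from scipy.optimize import least_squares
T=cam('top');S=cam('side')
def un(x0,y0,s,p): return np.array([x0+(p[0]+.5)/s-.5,y0+(p[1]+.5)/s-.5])
t=lambda p:un(150,200,6,p)
s=lambda p:un(205,275,4,p)
# (cam, pix, [x,y,z], hookflag)
obs=[(T,t((535,97)),(120,-40,12),0),(T,t((567,390)),(10,-40,12),0),(T,t((120,452)),(10,120,12),0),
(T,t((437,409)),(0,-18,150),1),(T,t((431,320)),(30,-18,150),1),(T,t((218,350)),(30,48,150),1),(T,t((388,421)),(0,0,152),1),
(S,s((345,220)),(10,-40,12),0),(S,s((15,458)),(120,120,12),0),(S,s((250,500)),(10,120,12),0),
(S,s((307,50)),(30,-18,150),1),(S,s((374,58)),(0,-18,150),1),(S,s((267,155)),(30,48,150),1)]
def W(p,X,f):
    x=np.array(X,float); x[0]+=f*p[3]
    c,s_=np.cos(p[2]),np.sin(p[2])
    return np.array([p[0]+c*x[0]-s_*x[1],p[1]+s_*x[0]+c*x[1],x[2]])
def res(p): return np.concatenate([proj(C,W(p,X,f))[0]-px for C,px,X,f in obs])
if __name__=='__main__':
    r=least_squares(res,[400,200,0,0],x_scale=[100,100,.1,10],loss='soft_l1')
    print(r.x,np.degrees(r.x[2]));print(r.fun.reshape(-1,2).round(2))
    for sel in (T,S):
        ob=obs; import fit
        rr=least_squares(lambda p:np.concatenate([proj(C,W(p,X,f))[0]-px for C,px,X,f in obs if C is sel]),r.x,x_scale=[100,100,.1,10]); print('single',rr.x)
    t2=lambda p:un(355,235,8,p); s2=lambda p:un(320,185,8,p)
    for n,P in [('tab top',[(T,t2(q)) for q in [(335,168),(366,184),(321,268),(289,251)]]),('tab side',[(S,s2(q)) for q in [(208,80),(270,121)]])]:
        for C,q in P: print(n,q.round(1),atz(C,*q,119).round(1))
    print('tabmid',atz(T,*t2((328,218)),119).round(1))
    # canister base from side
    print('ring ctr side',atz(S,*s2((222,222)),77).round(1), 'tabtopctr side',atz(S,*s2((231,107)),119).round(1))
E
python3 fit.py
```

```text
[ 5.24428633e+02  1.84911031e+02  1.72016751e-01 -1.28980996e+01] 9.855833836237629
[[-0.32 -0.8 ]
 [ 0.47 -0.08]
 [-0.72  0.77]
 [ 1.55  0.68]
 [ 0.7  -0.65]
 [-0.18 -0.35]
 [-0.45  0.01]
 [ 0.7  -1.37]
 [-1.64 -0.43]
 [ 0.47  1.49]
 [ 0.26 -0.55]
 [ 0.4   0.24]
 [-0.63  2.16]]
single [ 5.24130422e+02  1.85375608e+02  1.62453780e-01 -1.27476409e+01]
single [ 5.25008330e+02  1.83956701e+02  1.80632052e-01 -1.29306043e+01]
tab top [396.4 255.6] [ 550.8 -156.6  119. ]
tab top [400.3 257.6] [ 547.1 -164.   119. ]
tab top [394.7 268.1] [ 526.6 -152.8  119. ]
tab top [390.7 265.9] [ 530.5 -145.2  119. ]
tab side [345.6 194.6] [ 547.  -160.6  119. ]
tab side [353.3 199.7] [ 524.9 -149.4  119. ]
tabmid [ 538.7 -154.7  119. ]
ring ctr side [ 538.5 -153.1   77. ] tabtopctr side [ 536.9 -151.3  119. ]
```

Stand fit and both single-camera fits agree (reach about -13 mm, yaw about 9.9°). Tab centre is about (538.5, -153.5), long axis about -28°. I'm moving above it with clearance.

>>> jog_arm(increments=[[-0.048,0.0337,0.001,4.3],[-0.096,0.0674,0.002,8.6],[-0.144,0.101,0.004,13],[-0.192,0.135,0.005,17],[-0.24,0.168,0.006,21.5],[-0.288,0.202,0.007,26],[-0.336,0.236,0.008,30],[-0.384,0.27,0.01,34.5],[-0.433,0.303,0.011,39],[-0.4805,0.337,0.012,43]], hand=1)

```text
clock: 1.4
position: [539.5, -151.7, 235.8]
ee_rot: [0.243, 0.97, 0.001, -0.001]
contact_force: [-0.1, -0.3, 0.4]
gripper_width: 85.4
```

```bash
python3 - <<'E'
from h import *
s=read_state(); im=get_image('wrist')
print(s['clock'],s['position'],s['ee_rot'],s['joint_vel'].round(3))
np.savez('w1.npz',p=s['position'],q=s['ee_rot'])
cv2.imwrite('pics/c1.png',im[:,:,::-1])
C=cam('wrist',s); print(proj(C,[[538.5,-153.5,119],[528.5,-149,119],[549,-160,119]]))
E
```

```text
1.4 [ 539.51278662 -151.72326642  235.83197908] [ 2.42993152e-01  9.70027606e-01  6.63214334e-04 -5.75765898e-04] [ 0.696  0.292  0.386  0.003 -0.091 -1.246]
[[316.34058116 245.69623514]
 [315.117285   229.02499639]
 [315.13619108 263.933168  ]]
```

View pics/c1.png

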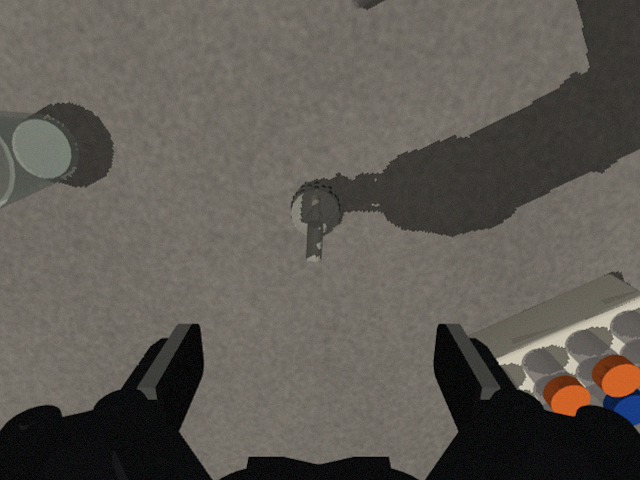

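>>> jog_arm(increments=[[0,0,0,0],[0,0,0,0]])

```text
clock: 1.7
position: [543.3, -148.0, 235.0]
ee_rot: [0.242, 0.97, 0.001, 0.0]
contact_force: [0.4, 0.5, 0.4]
gripper_width: 85.6
```

```bash
python3 - <<'E'
from h import *
s=read_state(); im=get_image('wrist')
print(s['clock'],s['position'],s['ee_rot'],s['joint_vel'].round(3))
np.savez('w1.npz',p=s['position'],q=s['ee_rot'])
cv2.imwrite('pics/c2.png',im[:,:,::-1])
crop('pics/c2.png','pics/c3.png',270,160,90,120,5)
E
```

```text
1.7 [ 543.30511693 -147.95796736  235.02052497] [2.41505212e-01 9.70398739e-01 1.17754148e-03 3.65796524e-04] [-0.022 -0.012 -0.007  0.001 -0.003  0.001]
```

View pics/c3.png

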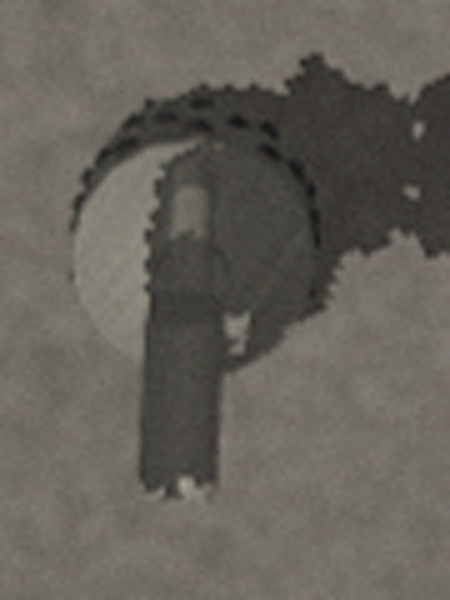

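```bash
python3 - <<'E'
from h import *
d=np.load('w1.npz');s={'position':d['p'],'ee_rot':d['q']};C=cam('wrist',s)
u=lambda x,y:(270+(x+.5)/5-.5,160+(y+.5)/5-.5)
a=atz(C,*u(185,300),119);b=atz(C,*u(178,493),119)
print(a,b,(a+b)/2,np.linalg.norm(a-b),np.degrees(np.arctan2(*(a-b)[[1,0]])))
l=atz(C,*u(140,440),119);r=atz(C,*u(220,440),119);print(l,r,np.linalg.norm(l-r))
l=atz(C,*u(72,245),48);r=atz(C,*u(320,245),48);print('body',(l+r)/2,np.linalg.norm(l-r))
M=R.from_quat(s['ee_rot']).as_matrix();print(M)
c=(a+b)/2; c[2]=119; print('tool shift',M.T@(c-d['p']))
E
```

```text
[ 524.53365137 -146.85180512  119.        ] [ 546.38583126 -159.70470902  119.        ] [ 535.45974131 -153.27825707  119.        ] 25.351822505113013 149.53702558444562
[ 537.89467034 -160.51408435  119.        ] [ 542.60079858 -151.65172954  119.        ] 10.03438966330775
body [ 534.12861992 -152.10425138   48.        ] 38.98175867798003
[[-8.83350198e-01  4.68711844e-01  1.27870178e-03]
 [ 4.68713567e-01  8.83347692e-01  2.10868600e-03]
 [-1.41172161e-04  2.46205307e-03 -9.99996959e-01]]
tool shift [  4.452901    -8.6625348  115.99892145]
```

>>> jog_arm(increments=[[0.002,-0.004,0.03,0.8],[0.0037,-0.008,0.06,1.5],[0.0037,-0.008,0.09,1.5],[0.0037,-0.008,0.108,1.5],[0.0037,-0.008,0.1165,1.5],[0.0037,-0.008,0.1165,1.5]])

```text
clock: 2.5
position: [535.8, -154.2, 118.7]
ee_rot: [0.255, 0.967, 0.001, 0.0]
contact_force: [-0.3, -0.1, 0.2]
gripper_width: 85.3
```

>>> jog_arm(increments=[[0,0,0,0],[0,0,0,0],[0,0,0,0],[0,0,0,0],[0,0,0,0],[0,0,0,0]], hand=-1)

```text
clock: 3.25
position: [536.1, -154.2, 119.0]
ee_rot: [0.255, 0.967, 0.001, 0.001]
contact_force: [-0.4, 0.2, 1.5]
gripper_width: 8.1
```

>>> jog_arm(increments=[[0,0,-0.01,0],[0,0,-0.025,0],[0,0,-0.05,0],[0,0,-0.08,0],[0,0,-0.11,0],[0,0,-0.12,0]])

```text
clock: 4.0
position: [536.7, -154.5, 241.8]
ee_rot: [0.255, 0.967, 0.002, 0.003]
contact_force: [0.2, 0.0, -0.4]
gripper_width: 8.1
```

```bash
python3 - <<'E'
from h import *
s=read_state(); 
print(s['clock'],s['position'],s['ee_rot'],s['gripper_width'],s['contact_force'])
cv2.imwrite('pics/d1.png',get_image('wrist')[:,:,::-1])
cv2.imwrite('pics/d2.png',get_image('side')[:,:,::-1])
crop('pics/d2.png','pics/d3.png',290,100,130,140,4)
E
```

```text
4.0 [ 536.70509275 -154.51693229  241.81224592] [0.25493619 0.96695191 0.00161078 0.00299086] 8.085741164289422 [ 0.23267619  0.0039582  -0.43802962]
```

View pics/d1.png

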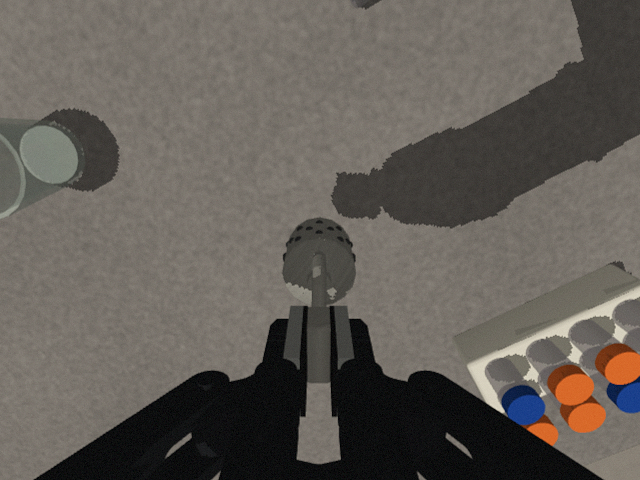

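View pics/d3.png

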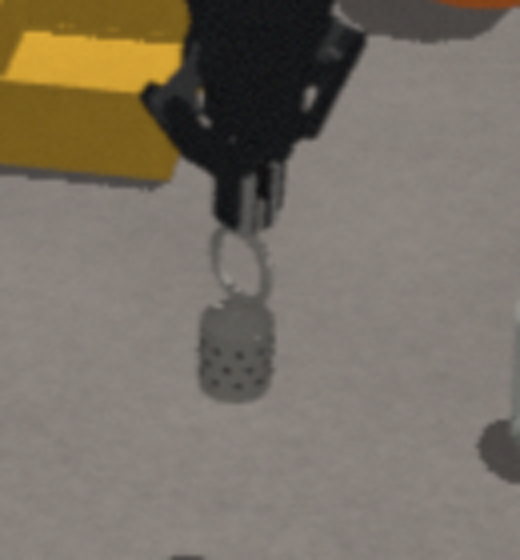

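Canister is firmly held (tab between pads, ring and body visible below the fingers). I'm moving to a pre-entry spot in front of the hook, still high.

>>> jog_arm(increments=[[0.015,0.017,0,-3],[0.04,0.045,0,-7],[0.067,0.076,0,-12],[0.095,0.108,0,-17],[0.123,0.14,0,-22],[0.151,0.172,0,-27],[0.178,0.203,0,-31],[0.203,0.231,0,-35],[0.22,0.25,0,-38],[0.228,0.259,0,-39.4]])

```text
clock: 5.35
position: [464.6, 184.1, 239.2]
ee_rot: [-0.087, 0.996, 0.0, 0.001]
contact_force: [0.1, -0.4, -1.3]
gripper_width: 8.3
```

>>> jog_arm(increments=[[0,0,0.0,0],[0,0,0,0]])

```text
clock: 5.6
position: [464.4, 183.3, 238.6]
ee_rot: [-0.086, 0.996, -0.0, 0.0]
contact_force: [0.3, -0.6, -1.0]
gripper_width: 8.6
```

```bash
python3 - <<'E'
from h import *
s=read_state(); 
print(s['clock'],s['position'],s['ee_rot'],s['gripper_width'],s['contact_force'],R.from_quat(s['ee_rot']).as_matrix().round(4))
np.savez('w2.npz',p=s['position'],q=s['ee_rot'])
for n in ['wrist','side','top']: cv2.imwrite(f'pics/e_{n}.png',get_image(n)[:,:,::-1])
crop('pics/e_side.png','pics/e1.png',200,200,150,150,4)
crop('pics/e_top.png','pics/e2.png',150,200,110,120,5)
E
```

```text
5.6 [464.39699669 183.26373374 238.63930809] [-8.62380295e-02  9.96274494e-01 -2.32537806e-04  2.84717965e-04] 8.615564242346537 [ 0.29984314 -0.60450295 -1.00394142] [[-9.851e-01 -1.718e-01  6.000e-04]
 [-1.718e-01  9.851e-01 -4.000e-04]
 [-5.000e-04 -5.000e-04 -1.000e+00]]
```

View pics/e_wrist.png

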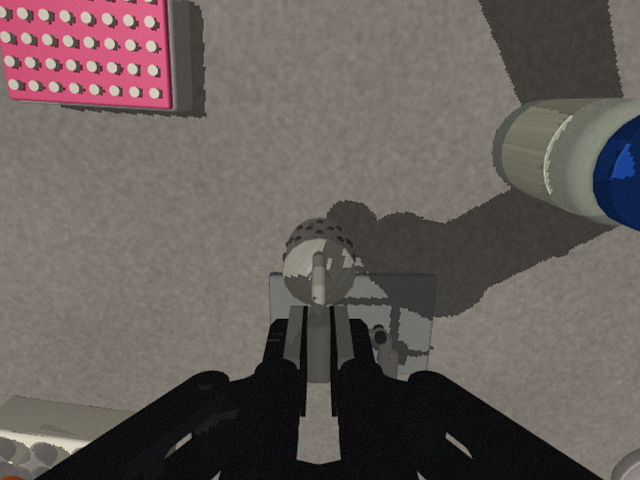

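View pics/e1.png

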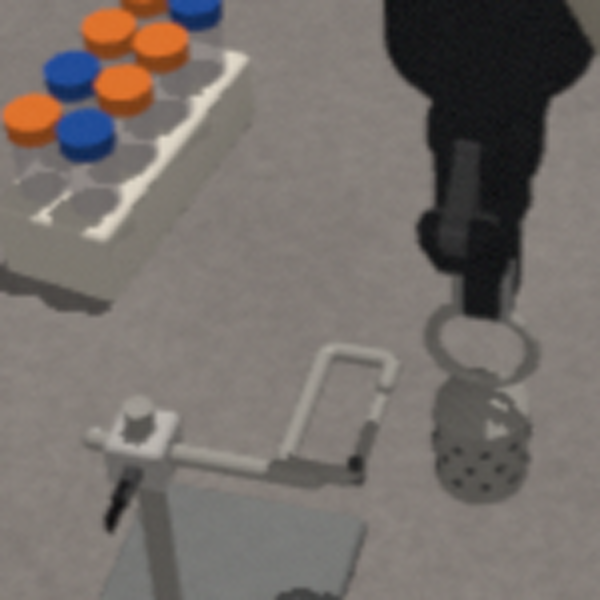

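View pics/e2.png

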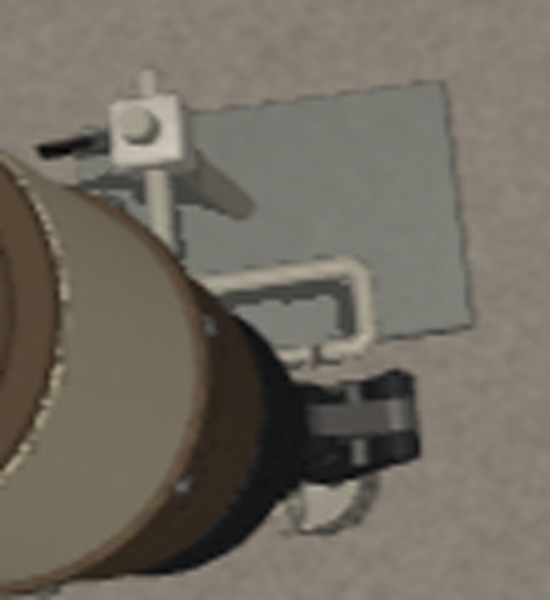

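```bash
cat >> h.py <<'E'
PN=np.array([511.72,182.70]);YAW=np.radians(9.86)
def toH(X):
    d=np.asarray(X,float)[:2]-PN;c,s=np.cos(YAW),np.sin(YAW)
    return np.array([c*d[0]+s*d[1],-s*d[0]+c*d[1]])
E
python3 - <<'E'
from h import *
S=cam('side')
u=lambda x,y:(200+(x+.5)/4-.5,200+(y+.5)/4-.5)
w=atz(S,*u(481,346),196.6);print(w,toH(w));print('tcp',toH([464.4,183.26]))
for n,p in [('nose corner',(389,360)),('nose tip',(382,388)),('far corner',(325,350)),('pivot',(357,462))]: print(n,toH(atz(S,*u(*p),150)))
# ring outline projected for overlay
a=np.linspace(0,2*np.pi,40);c,s=np.cos(YAW),np.sin(YAW)
im=cv2.imread('pics/e1.png')
def dr(pts,col):
    q=(proj(S,pts)-[200,200]+.5)*4-.5
    cv2.polylines(im,[q.round().astype(int)],False,col,1)
ce=np.array([464.4,183.26,196.6])
for r in (18,24): dr(np.array([ce+[r*np.cos(t)*c,r*np.cos(t)*s,r*np.sin(t)] for t in a]),(0,0,255))
H=lambda x,y,z=150:[PN[0]+c*x-s*y,PN[1]+s*x+c*y,z]
dr(np.array([H(0,0),H(0,-18),H(30,-18),H(30,48),H(0,48),H(0,2)]),(0,255,0))
cv2.imwrite('pics/e3.png',im)
E
```

```text
[467.35485092 184.63895488 196.6       ] [-43.37780738   9.50746159]
tcp [-46.52514659   8.65486768]
nose corner [  2.60651621 -16.78599582]
nose tip [ 1.52516757 -0.58739724]
far corner [ 30.93118646 -16.4604565 ]
pivot [ 1.39059263 40.74275086]
```

View pics/e3.png

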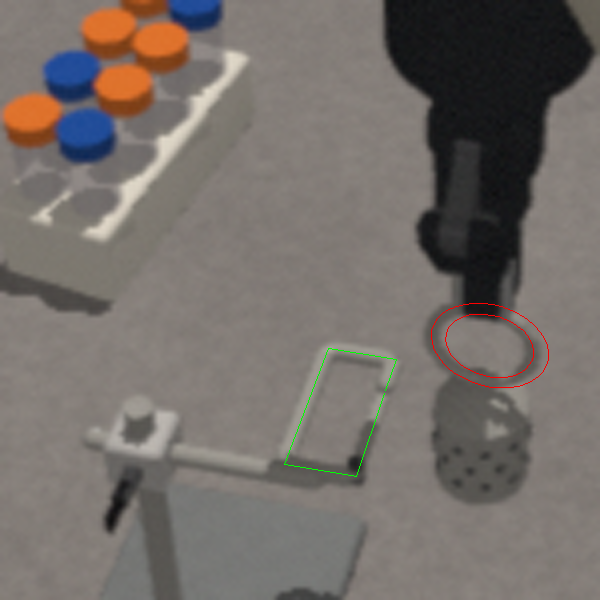

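>>> jog_arm(increments=[[0,0,0.01,0],[0,0,0.025,0],[0,0,0.038,0],[0,0,0.0465,0],[0,0,0.0465,0]])

```text
clock: 6.38
position: [464.5, 183.1, 191.7]
ee_rot: [-0.086, 0.996, -0.0, -0.0]
contact_force: [0.0, 0.7, -1.9]
gripper_width: 8.5
```

```bash
python3 - <<'E'
from h import *
s=read_state(); 
print(s['clock'],s['position'],toH(s['position']),s['contact_force'])
cv2.imwrite(f'pics/f_side.png',get_image('side')[:,:,::-1])
crop('pics/f_side.png','pics/f1.png',230,250,110,110,5)
im=cv2.imread('pics/f1.png');S=cam('side');a=np.linspace(0,2*np.pi,40);c,sn=np.cos(YAW),np.sin(YAW)
def dr(pts,col):
    q=(proj(S,pts)-[230,250]+.5)*5-.5
    cv2.polylines(im,[q.round().astype(int)],False,col,1)
ce=s['position']-[0,0,42]
for r in (18,24): dr(np.array([ce+[r*np.cos(t)*c,r*np.cos(t)*sn,r*np.sin(t)] for t in a]),(0,0,255))
H=lambda x,y,z=150:[PN[0]+c*x-sn*y,PN[1]+sn*x+c*y,z]
dr(np.array([H(0,0),H(0,-18),H(30,-18),H(30,48),H(0,48),H(0,2)]),(0,255,0))
cv2.imwrite('pics/f2.png',im)
E
```

```text
6.375 [464.46329542 183.09403297 191.67165126] [-46.49120652   8.48051334] [ 0.0315568   0.71221318 -1.93295336]
```

View pics/f1.png

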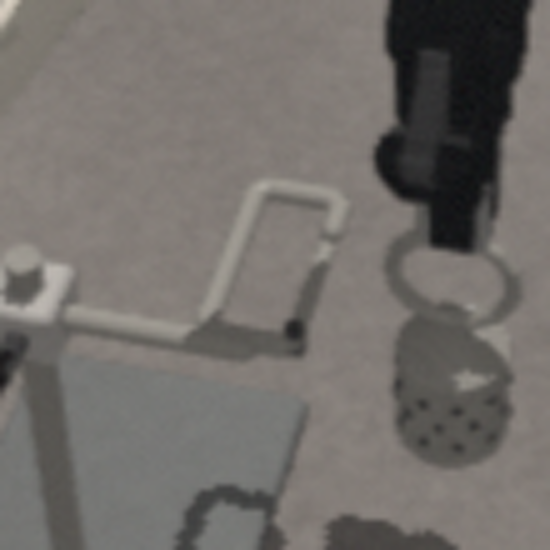

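View pics/f2.png

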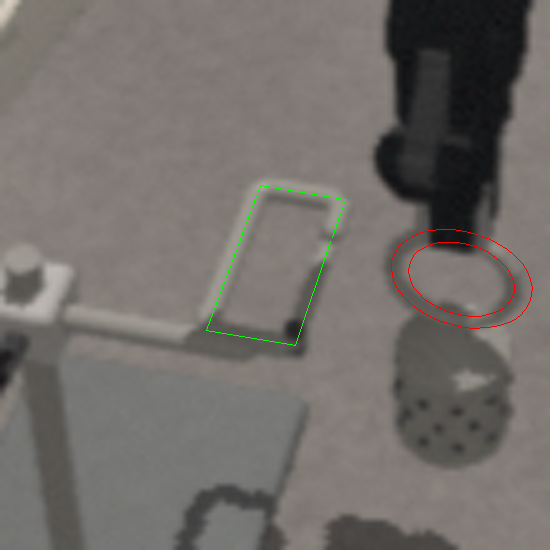

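>>> jog_arm(increments=[[-0.004,0,0,0],[-0.01,0,0,0],[-0.015,0,0,0],[-0.019,0,0,0],[-0.022,0,0,0],[-0.022,0,0,0]])

```text
clock: 7.18
position: [486.1, 186.9, 192.1]
ee_rot: [-0.086, 0.996, -0.0, -0.0]
contact_force: [-3.0, -0.0, -0.6]
gripper_width: 8.6
```

```bash
python3 - <<'E'
from h import *
s=read_state(); 
print(s['clock'],s['position'],toH(s['position']),s['contact_force'],s['wrist_torque'])
E
```

```text
7.175 [486.1138803  186.87326296 192.12882455] [-24.51325959   8.49644598] [-2.97927945 -0.02239486 -0.56538001] [-0.05759588  0.91186824  0.02452043]
```

>>> jog_arm(increments=[[-0.002,0,0,0],[-0.004,0,0,0],[-0.006,0,0,0],[-0.006,0,0,0]])

```text
clock: 7.68
position: [491.8, 187.7, 191.8]
ee_rot: [-0.086, 0.996, -0.001, -0.001]
contact_force: [-3.1, -0.8, -1.2]
gripper_width: 8.5
```

```bash
python3 - <<'E'
from h import *
s=read_state(); 
print(s['clock'],s['position'],toH(s['position']),s['contact_force'],s['wrist_torque'])
cv2.imwrite(f'pics/g_side.png',get_image('side')[:,:,::-1])
crop('pics/g_side.png','pics/g1.png',230,250,110,110,5)
E
```

```text
7.675 [491.80289619 187.74543055 191.76159899] [-18.75892437   8.38153627] [-3.10674269 -0.76833407 -1.22399299] [ 0.02456059  1.23289692 -0.04388127]
```

View pics/g1.png

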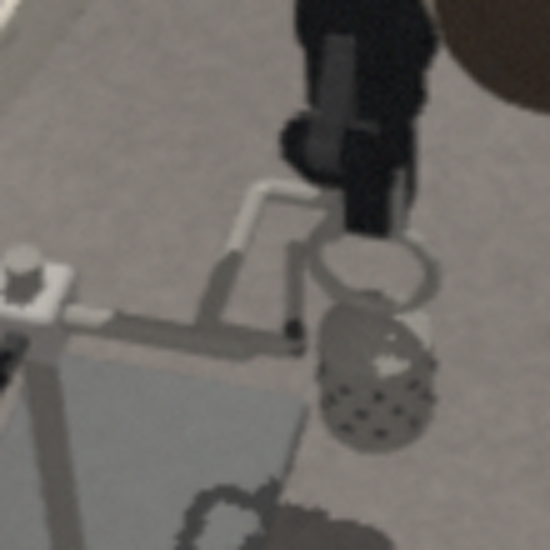

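Side picture shows the gate pressed inward (tip at about (297,243) in the crop) by the ring's leading bar, at about 3 N. I'm pressing 12 mm further.

>>> jog_arm(increments=[[-0.003,0,0,0],[-0.006,0,0,0],[-0.009,0,0,0],[-0.0125,0,0,0],[-0.0125,0,0,0]])

```text
clock: 8.35
position: [504.6, 189.1, 191.7]
ee_rot: [-0.086, 0.996, -0.002, -0.001]
contact_force: [-2.0, -4.5, -2.1]
gripper_width: 8.7
```

```bash
python3 - <<'E'
from h import *
s=read_state(); 
print(s['clock'],s['position'],toH(s['position']),s['contact_force'],s['wrist_torque'])
cv2.imwrite(f'pics/g_side2.png',get_image('side')[:,:,::-1])
crop('pics/g_side2.png','pics/g2.png',230,250,110,110,5)
E
```

```text
8.35 [504.6106138  189.09367362 191.70170776] [-5.90951315  7.5166541 ] [-1.97800624 -4.45815532 -2.12083753] [-1.39329342  0.53971494 -0.13420669]
```

View pics/g2.png

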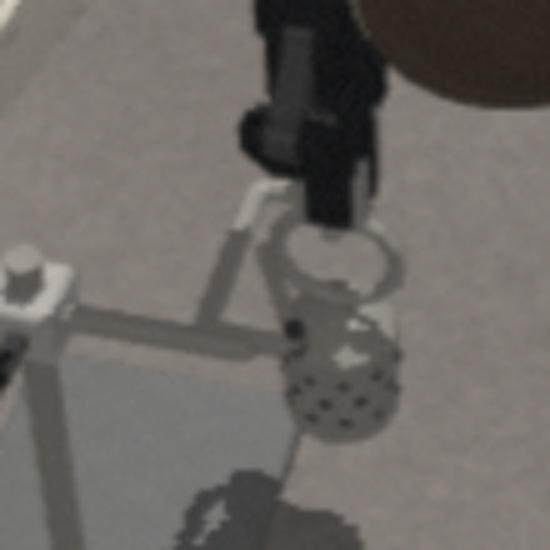

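>>> jog_arm(increments=[[0,-0.004,0,0],[0,-0.008,0,0],[0,-0.012,0,0],[0,-0.0155,0,0],[0,-0.0155,0,0]])

```text
clock: 9.02
position: [507.4, 173.6, 191.9]
ee_rot: [-0.086, 0.996, -0.001, -0.0]
contact_force: [-0.9, 0.6, -1.3]
gripper_width: 8.1
```

```bash
python3 - <<'E'
from h import *
s=read_state(); 
print(s['clock'],s['position'],toH(s['position']),s['contact_force'],s['wrist_torque'])
cv2.imwrite(f'pics/g_side3.png',get_image('side')[:,:,::-1])
cv2.imwrite(f'pics/g_w3.png',get_image('wrist')[:,:,::-1])
crop('pics/g_side3.png','pics/g3.png',230,250,110,110,5)
E
```

```text
9.025 [507.39944312 173.64522104 191.91355317] [-5.80729075 -8.18117399] [-0.90030234  0.59219502 -1.30605769] [ 0.0029398  -0.01565224  0.01389112]
```

View pics/g3.png

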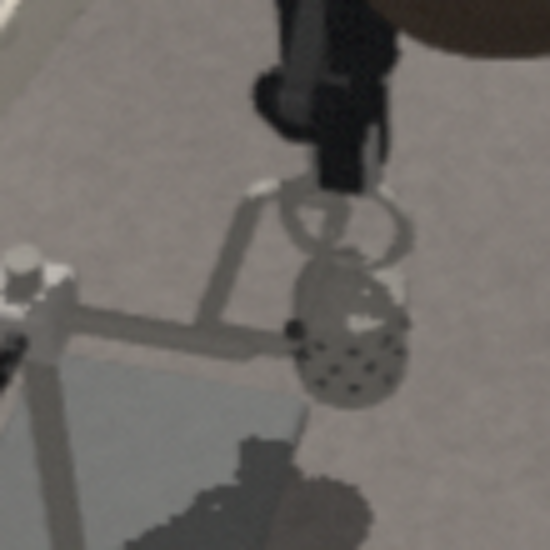

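View pics/g_w3.png

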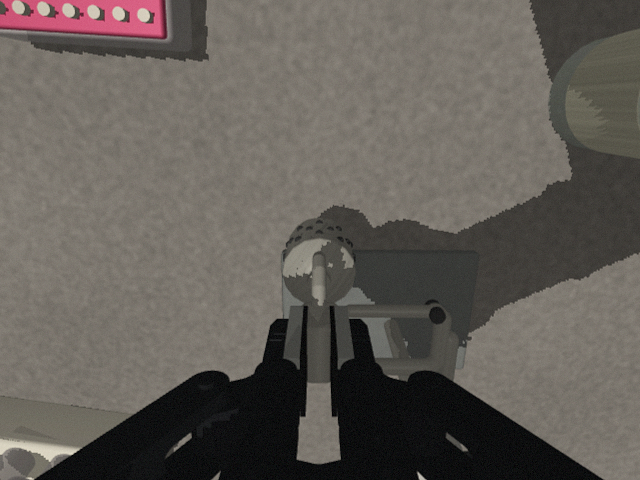

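The wrist picture shows the gate rod straight and shut (row 310, columns 345–437), with the ring on the nose side of it. The residual force has gone. Now the tug, out toward the mouth (tool +x), taking up slack first.

>>> jog_arm(increments=[[0.002,0,0,0],[0.004,0,0,0],[0.006,0,0,0],[0.006,0,0,0]])

```text
clock: 9.62
position: [501.2, 172.8, 191.9]
ee_rot: [-0.086, 0.996, -0.001, -0.0]
contact_force: [0.5, -0.1, -0.5]
gripper_width: 8.2
```

>>> jog_arm(increments=[[0.001,0,0,0],[0.002,0,0,0],[0.002,0,0,0]])

```text
clock: 10.0
position: [499.2, 172.4, 191.9]
ee_rot: [-0.086, 0.996, -0.001, -0.0]
contact_force: [-1.1, -0.1, -1.5]
gripper_width: 8.3
```

>>> jog_arm(increments=[[0.0005,0,0,0],[0.001,0,0,0],[0.001,0,0,0]])

```text
clock: 10.38
position: [498.2, 172.3, 191.9]
ee_rot: [-0.086, 0.996, -0.001, -0.0]
contact_force: [-0.2, -0.8, -1.4]
gripper_width: 8.6
```

>>> jog_arm(increments=[[0.0005,0,0,0],[0.001,0,0,0],[0.001,0,0,0]])

```text
clock: 10.75
position: [497.2, 172.1, 192.0]
ee_rot: [-0.086, 0.996, -0.001, -0.0]
contact_force: [0.3, 0.4, -1.9]
gripper_width: 8.3
```

>>> jog_arm(increments=[[0.0005,0,0,0],[0.001,0,0,0],[0.001,0,0,0]])

```text
clock: 11.12
position: [496.8, 172.2, 192.2]
ee_rot: [-0.086, 0.996, -0.001, 0.001]
contact_force: [1.5, 0.3, -2.3]
gripper_width: 8.9
```

```bash
python3 - <<'E'
from h import *
s=read_state(); 
print(s['clock'],s['position'],toH(s['position']),s['contact_force'],s['wrist_torque'])
E
```

```text
11.125 [496.78914707 172.23659287 192.23761873] [-16.50207869  -7.75207435] [ 1.45930862  0.29995281 -2.3223644 ] [ 0.14428278 -0.6832506  -0.00926285]
```

>>> jog_arm(increments=[[0.001,0,0,0],[0.0017,0,0,0]])

```text
clock: 11.38
position: [496.3, 172.3, 192.4]
ee_rot: [-0.086, 0.996, -0.001, 0.002]
contact_force: [7.3, -0.6, -6.0]
gripper_width: 8.6
```

```bash
python3 - <<'E'
from h import *
s=read_state(); 
print(s['clock'],s['position'],toH(s['position']),s['contact_force'],s['wrist_torque'])
E
```

```text
11.375 [496.33739501 172.28781435 192.40948046] [-16.93838674  -7.62425084] [ 7.26017757 -0.57775811 -5.9917097 ] [-0.11567981 -2.14329715  0.02139088]
```

>>> jog_arm(increments=[[0.0012,0,0,0],[0.0012,0,0,0]])

```text
clock: 11.62
position: [496.2, 172.3, 192.3]
ee_rot: [-0.086, 0.996, -0.0, 0.003]
contact_force: [5.9, -0.4, -5.6]
gripper_width: 8.4
```

>>> jog_arm(increments=[[0.0015,0,0,0],[0.0015,0,0,0],[0.0015,0,0,0],[0.0015,0,0,0],[0.0015,0,0,0]])

```text
clock: 12.25
position: [496.1, 172.3, 192.3]
ee_rot: [-0.086, 0.996, -0.0, 0.005]
contact_force: [6.6, -0.6, -5.6]
gripper_width: 8.5
```

```bash
python3 - <<'E'
from h import *
s=read_state(); 
print(s['clock'],s['position'],toH(s['position']),s['contact_force'],s['wrist_torque'])
E
```

```text
12.25 [496.08230751 172.25943332 192.26152442] [-17.19456639  -7.60853113] [ 6.55064835 -0.56252651 -5.62764476] [-0.16721293 -2.00730495  0.0146452 ]
```

>>> jog_arm(increments=[[0.0017,0,0,0],[0.0017,0,0,0],[0.0017,0,0,0],[0.0017,0,0,0],[0.0017,0,0,0],[0.0017,0,0,0],[0.0017,0,0,0],[0.0017,0,0,0],[0.0017,0,0,0],[0.0017,0,0,0]])

```text
clock: 13.5
position: [495.9, 172.2, 192.2]
ee_rot: [-0.086, 0.996, 0.0, 0.006]
contact_force: [6.7, -1.2, -6.3]
gripper_width: 8.6
```

```bash
python3 - <<'E'
from h import *
s=read_state(); 
print(s['clock'],s['position'],toH(s['position']),s['contact_force'],s['wrist_torque'],s['ee_rot'])
cv2.imwrite(f'pics/h_side.png',get_image('side')[:,:,::-1])
crop('pics/h_side.png','pics/h1.png',230,250,110,110,5)
E
```

```text
13.5 [495.89124862 172.24444051 192.18509104] [-17.38537055  -7.5905853 ] [ 6.72457889 -1.15046292 -6.31150091] [-0.14919227 -2.27405968 -0.07712174] [-8.62507505e-02  9.96252600e-01  1.18932670e-04  6.44595556e-03]
```

View pics/h1.png

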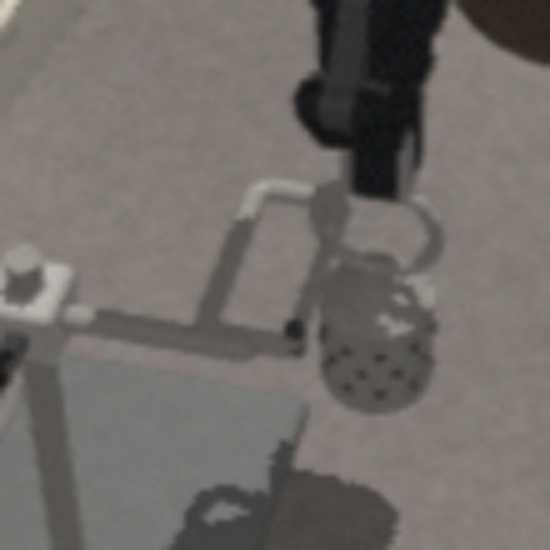

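Gate stays shut and the ring held on the nose with about 8 N for about 2 s. Relaxing, then centring under the nose and lowering.

>>> jog_arm(increments=[[-0.003,0,0,0],[-0.007,0,0,0],[-0.011,0,0,0],[-0.0145,0,0,0],[-0.0152,0,0,0],[-0.0152,0,0,0]])

```text
clock: 14.3
position: [510.8, 174.8, 192.3]
ee_rot: [-0.086, 0.996, 0.0, 0.006]
contact_force: [-0.3, 0.1, -2.0]
gripper_width: 8.6
```

>>> jog_arm(increments=[[0,0,0.003,0],[0,0,0.006,0],[0,0,0.009,0],[0,0,0.011,0],[0,0,0.011,0]])

```text
clock: 14.92
position: [510.8, 174.8, 181.1]
ee_rot: [-0.086, 0.996, -0.0, 0.006]
contact_force: [-0.3, 0.2, -1.4]
gripper_width: 8.5
```

```bash
python3 - <<'E'
from h import *
s=read_state(); 
print(s['clock'],s['position'],toH(s['position']),s['contact_force'],s['wrist_torque'],s['ee_rot'])
cv2.imwrite(f'pics/i_side.png',get_image('side')[:,:,::-1])
crop('pics/i_side.png','pics/i1.png',230,250,110,110,5)
E
```

```text
14.925 [510.83820158 174.76481092 181.09819881] [-2.22760575 -7.66697899] [-0.27933994  0.17767596 -1.36897109] [0.01664361 0.0500332  0.07916891] [-8.62017327e-02  9.96259029e-01 -3.27777919e-05  6.09978493e-03]
```

View pics/i1.png

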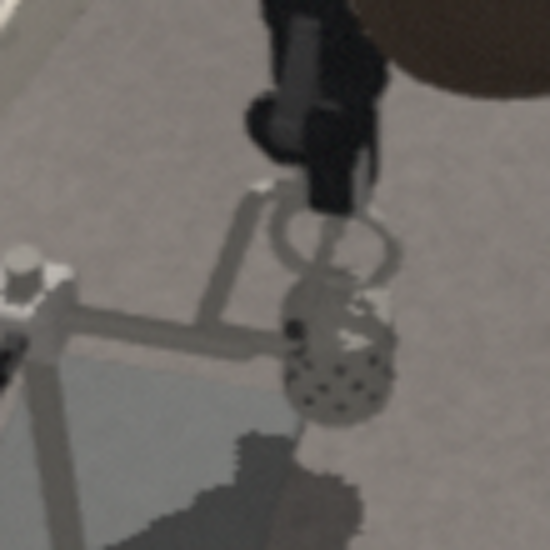

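Free of load with weight still on the gripper. I'm lowering in small steps until the nose takes the weight.

>>> jog_arm(increments=[[0,0,0.001,0],[0,0,0.002,0],[0,0,0.002,0]])

```text
clock: 15.35
position: [510.9, 174.8, 179.2]
ee_rot: [-0.086, 0.996, 0.0, 0.006]
contact_force: [-0.2, -0.8, -3.0]
gripper_width: 8.2
```

>>> jog_arm(increments=[[0,0,0.0005,0],[0,0,0.001,0],[0,0,0.001,0]])

```text
clock: 15.72
position: [510.9, 174.8, 178.1]
ee_rot: [-0.086, 0.996, -0.0, 0.006]
contact_force: [-0.2, 0.2, -0.8]
gripper_width: 8.5
```

>>> jog_arm(increments=[[0,0,0.0005,0],[0,0,0.001,0],[0,0,0.001,0]])

```text
clock: 16.1
position: [511.1, 174.8, 177.7]
ee_rot: [-0.086, 0.996, 0.0, 0.007]
contact_force: [-0.9, -0.4, 2.2]
gripper_width: 8.5
```

>>> jog_arm(increments=[[0,0,0.0005,0],[0,0,0.001,0],[0,0,0.001,0]])

```text
clock: 16.48
position: [511.7, 175.1, 177.6]
ee_rot: [-0.087, 0.996, 0.0, 0.007]
contact_force: [-1.4, 0.1, 5.2]
gripper_width: 8.5
```

Nose contact at TCP z ≈ 178, as expected. I'm taking the load off, then opening.

>>> jog_arm(increments=[[0,0,-0.0003,0],[0,0,-0.0003,0]])

```text
clock: 16.73
position: [511.9, 175.2, 177.9]
ee_rot: [-0.087, 0.996, 0.0, 0.008]
contact_force: [-0.3, 0.8, 1.6]
gripper_width: 8.5
```

```bash
python3 - <<'E'
from h import *
s=read_state(); 
print(s['clock'],s['position'],toH(s['position']),s['contact_force'],s['wrist_torque'],s['ee_rot'])
cv2.imwrite(f'pics/j_side.png',get_image('side')[:,:,::-1])
cv2.imwrite(f'pics/j_w.png',get_image('wrist')[:,:,::-1])
crop('pics/j_side.png','pics/j1.png',230,250,110,110,5)
E
```

```text
16.725 [511.87792241 175.21418169 177.88493566] [-1.12629168 -7.402289  ] [-0.3032802   0.77938445  1.57965181] [0.03614664 0.12675001 0.10765524] [-8.65451688e-02  9.96217981e-01  4.14638026e-04  7.71341782e-03]
```

View pics/j1.png

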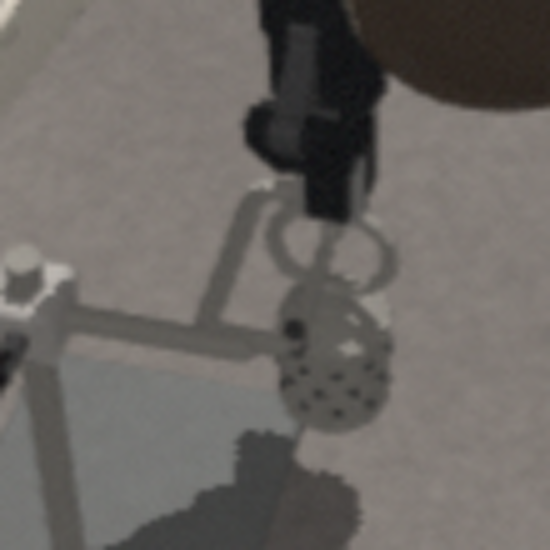

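View pics/j_w.png

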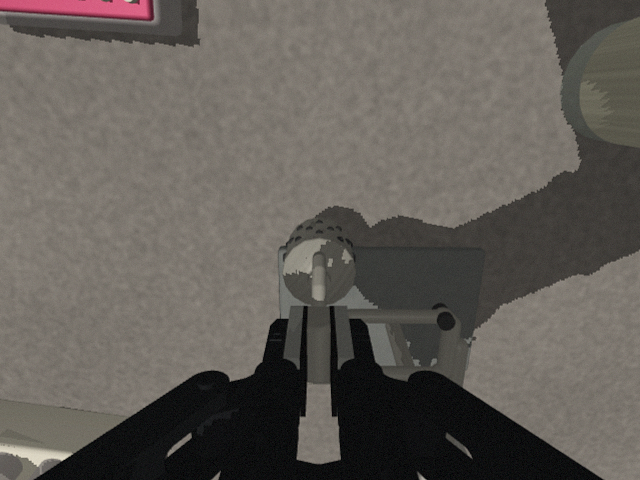

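Side picture shows the nose and gate line passing through the ring at about (325,235), gate straight. Releasing.

>>> jog_arm(increments=[[0,0,0,0],[0,0,0,0],[0,0,0,0],[0,0,0,0],[0,0,0,0]], hand=1)

```text
clock: 17.45
position: [511.9, 175.2, 177.9]
ee_rot: [-0.087, 0.996, 0.0, 0.008]
contact_force: [0.4, 0.1, -0.3]
gripper_width: 85.6
```

```bash
python3 - <<'E'
from h import *
s=read_state(); 
print(s['clock'],s['position'],s['contact_force'],s['gripper_width'])
cv2.imwrite(f'pics/k_w.png',get_image('wrist')[:,:,::-1])
E
```

```text
17.45 [511.87963575 175.19688991 177.89049572] [ 0.40219762  0.09257199 -0.32303253] 85.63347557159084
```

View pics/k_w.png

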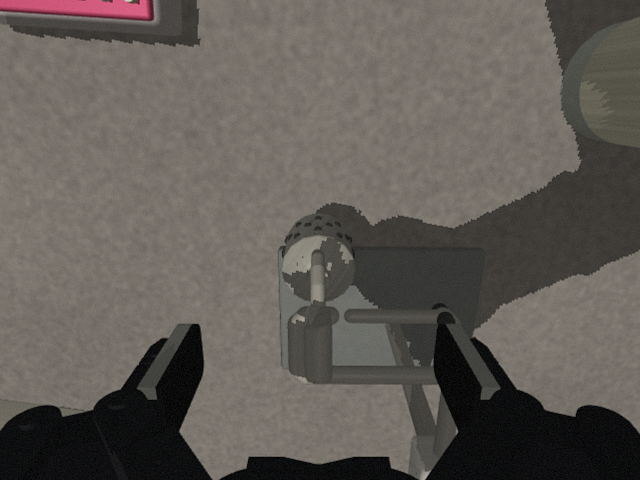

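The canister hangs on the nose (ring/tab at about (315,320)) and the gate is shut at row 316. I'm raising straight up and waiting for it to settle.

>>> jog_arm(increments=[[0,0,-0.01,0],[0,0,-0.03,0],[0,0,-0.06,0],[0,0,-0.09,0],[0,0,-0.12,0],[0,0,-0.12,0],[0.05,0,-0.12,0],[0.1,0,-0.12,0],[0.15,0,-0.12,0],[0.15,0,-0.12,0]])

```text
clock: 18.75
position: [359.5, 147.7, 295.5]
ee_rot: [-0.088, 0.996, 0.001, 0.008]
contact_force: [0.6, 0.8, 0.4]
gripper_width: 85.5
```

>>> jog_arm(increments=[[0,0,0,0],[0,0,0,0],[0,0,0,0],[0,0,0,0],[0,0,0,0],[0,0,0,0],[0,0,0,0],[0,0,0,0],[0,0,0,0],[0,0,0,0]])

```text
clock: 20.0
position: [359.5, 147.7, 295.5]
ee_rot: [-0.088, 0.996, 0.001, 0.008]
contact_force: [0.0, 0.8, 0.0]
gripper_width: 85.4
```

```bash
python3 - <<'E'
from h import *
s=read_state(); print(s['clock'],s['position'],s['contact_force'])
a=get_image('side');t=get_image('top');w=get_image('wrist')
for n,i in [('s',a),('t',t),('w',w)]: cv2.imwrite(f'pics/l_{n}.png',i[:,:,::-1])
crop('pics/l_s.png','pics/l1.png',230,250,110,110,5)
crop('pics/l_t.png','pics/l2.png',150,200,110,100,5)
E
```

```text
20.0 [359.51958558 147.74105195 295.50146304] [0.00300492 0.78748458 0.04557625]
```

View pics/l1.png

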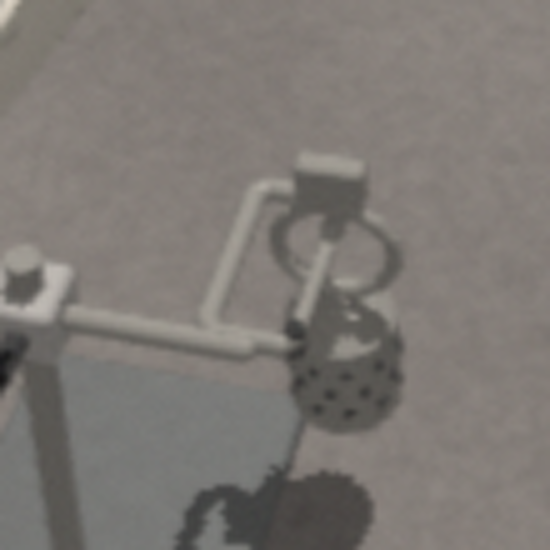

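View pics/l2.png

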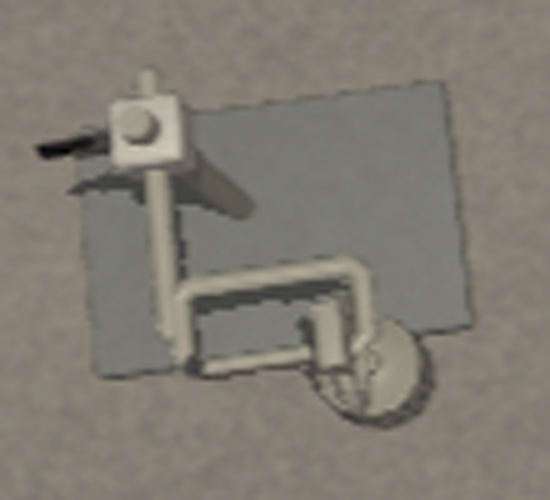

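View pics/l_t.png

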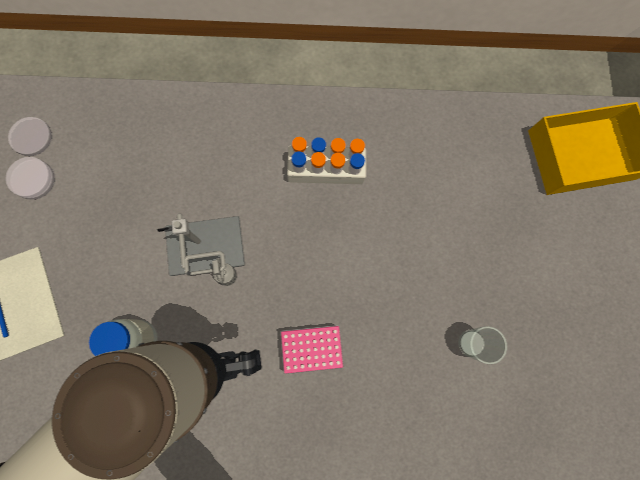

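Side and top show the canister hanging upright from the nose end, gate straight and shut, and the bystanders at the same pixels as before. I'm waiting out any swing and checking stillness.

>>> jog_arm(increments=[[0,0,0,0],[0,0,0,0],[0,0,0,0],[0,0,0,0],[0,0,0,0],[0,0,0,0],[0,0,0,0],[0,0,0,0],[0,0,0,0],[0,0,0,0]])

```text
clock: 21.4
position: [359.5, 147.7, 295.5]
ee_rot: [-0.088, 0.996, 0.001, 0.008]
contact_force: [-0.9, 0.0, -0.3]
gripper_width: 85.3
```

>>> jog_arm(increments=[[0,0,0,0],[0,0,0,0],[0,0,0,0],[0,0,0,0],[0,0,0,0],[0,0,0,0],[0,0,0,0],[0,0,0,0],[0,0,0,0],[0,0,0,0]])

```text
clock: 22.65
position: [359.5, 147.7, 295.5]
ee_rot: [-0.088, 0.996, 0.001, 0.008]
contact_force: [-0.3, 0.8, 0.1]
gripper_width: 85.5
```

```bash
python3 - <<'E'
from h import *
o=cv2.imread('pics/l_s.png')[270:345,280:320].astype(int)
p=[]
for i in range(5):
    p.append(get_image('side')[:,:,::-1].astype(int)); 
q=[x[270:345,280:320] for x in p]
print([np.abs(q[0]-x).mean().round(2) for x in q[1:]], np.abs(o-q[0]).mean().round(2), np.abs(p[0][100:170,40:100]-p[4][100:170,40:100]).mean().round(2))
cv2.imwrite('pics/m_s.png',p[-1].astype(np.uint8)); crop('pics/m_s.png','pics/m1.png',230,250,110,110,5)
print(read_state()['clock'])
E
```

```text
[np.float64(0.99), np.float64(0.98), np.float64(0.99), np.float64(0.98)] 0.99 0.94
22.9
```

View pics/m1.png

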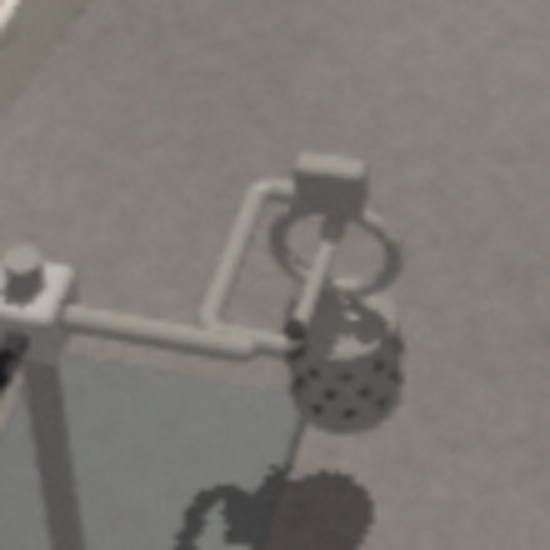

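The canister is still (frame differences are at noise level). Handing in.

```bash
python3 -c "
from bench import *
print(job_done())"
```

```text
the job is handed in; nothing more can be done
None
```

The canister is clipped into the hook and hangs freely and still from the nose end with the gate shut. I handed it in at about 23 s of the 53 s limit.

- **Clipping:** I pinched the tab and pressed the gate in with the ring. The highest reading was about 5 N including the canister's weight. Sliding the ring behind the nose let the gate snap shut. The hook turned out to be clamped about 13 mm nearer than middle reach.
- **Tug:** I pulled outward, toward the mouth, for about 2 s. The load on the hook was about 8 N for most of it: 6 to 7 N along the pull, plus 4 to 5 N vertical after allowing for the weight. The force along the pull alone was therefore a little under 8 N. Forces were read only between moves, and the largest load I estimate on the hook was about 9 N, below the 20 N limit.
- **Last checks:** In the side pictures the nose passes through the ring and the gate is straight. Images taken 3 s apart differ only by noise. The gripper is open and well clear. In the top view the other bench things look unmoved.

One small disagreement: the gripper read 8.1 to 8.9 mm on the 10 mm tab. I took this as a sensor offset, and the grip never slipped visibly.

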